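Raise the slide's counterweighted guard and push the carriage home

ROBOT

A 6-joint arm with a two-finger parallel gripper is mounted at the origin on the work surface. World frame = base frame: x ahead of the robot, y to its left, z up, the work surface at z = 0. Lengths are in m, angles in rad, forces in N, time in s.
With the tool pointing down it reaches from about 0.25 to 0.725 m from the base axis. Payload 4 kg.
Tool frame: the origin (TCP) lies midway between the tips of the shut fingers; the grasp point (between the pads) lies 19 mm behind it (bot.grip_point_offset is the distance from the TCP to the grasp point, in m); z points along the fingers, y is the line along which they close (so a half turn about z gives the same grasp; the last joint's range is limited). The gripper opens to 85 mm and grips with 20 to 120 N. Pads are 22 mm wide; open, the fingers measure 114 mm over their backs; the gripper's body (76 mm by 85 mm) begins 54 mm behind the grasp point. The pads swing forward as they close: fully open they stand 13 mm farther back than shut.
Start: joints at [-1.339, 0.241, 0.005, 1.335, 0, 1.571], TCP at [0.115, -0.487, 0.231] pointing down, gripper open.
Joint ranges: [-2.72, 2.72], [-1.05, 1.87], [-1.09, 1.28], [-1.99, 2.15], [-1.42, 1.44], [-3.14, 3.14]. Speed limits (rad/s): [2.79, 2.79, 3.14, 3.14, 3.14, 3.14].

INTERFACE

Orientations are given as a unit quaternion [x, y, z, w].
In Python, from workcell import bot gives the robot as it stands.
- The arm moves only by the tool step_arm, never from a script. Its argument "targets" is text: rows parted by semicolons, each of 7 numbers parted by spaces: the opening, from -1 (shut) to 1 (fully open), so that 0 is half open, then the shift along the world's x, y, z normalised to -1 to 1, where 1 is 0.5 m, then the turn, a rotation vector about the world's x, y, z normalised to -1 to 1, where 1 is pi/4 rad. In form: gripper x y z wx wy wz; .... A call has 1 to 10 rows; each row is the pose to reach, as a shift and turn from the pose commanded when the call began; what a row does not reach only later rows make up. A row lasts 1/12 s, in which the tool goes at most 41.7 mm and 7.16 degrees, less where a joint would pass 70% of its speed; a pose out of reach is approached as far as the arm can. A call with a number of a shift or a turn outside -1 to 1 is refused whole. A call with a gripper value outside its range is refused whole. The fingers move at their own pace and stop on an object; the grip force is fixed at half the most. Time passes only in rows, so rows that repeat a pose let the fingers close. It gives the time, the measured TCP pose, the force, the opening and the grip force at its end, in the units of the state.
- bot.get_obs(): the state, without advancing time (a new reading comes with each control period).
- bot.camera(name): name is "scene" or "top"; returns the picture (420x560x3 uint8, red, green, blue); there is no depth.
- bot.camera_info(name): a dict with "vertical_fov" (degrees; the focal length in pixels is half the picture's height over the tangent of half this angle, whatever the lens; pixels are square), "cx", "cy" (the principal point, pixels), "pose" (4x4, takes a point from camera to world coordinates). Camera axes: x right, y up, looking along -z (the intrinsics and any distortion apply to the point x, -y, -z); pixel columns grow to the right and rows downward; lengths in m; the calibration is good to about 2 mm. A picture is of the moment at which its call begins. camera_info takes no time and is no camera call.
- bot.job_done(): hands the job in; it is judged then, once.
The state is a dict: "clock": time; "joint_pos": joint angles; "joint_vel": joint speeds; "tau": joint torques, N m; "eef_pos": TCP position; "tool_rot": TCP orientation; "ft_force": force on the tool from outside, world axes, zero at the start; "ft_torque": the same for the moment, N m; "grip_width": finger opening in m; "grasp_force": force on a finger pad.
Only numpy, scipy, OpenCV 4.12 (cv2) and the standard library are available. Lean on these libraries where they do the work, as an engineer would, in place of code of your own. Each camera call takes 0.05 s, during which the arm holds its last target. There are 200 camera calls.

TASK

The guard over the ball-screw slide is down. Push its yellow front bar up and back with the fingertips until the counterweighted guard goes over its balance point and stands fully open by itself, then push the carriage with the blue block along its rails until it is fully home against the red buffers. Only push: grip nothing, leave the loose gauge stand, spare parts and screw bin where they are, and finish clear of everything.

Things in the scene. Friction and masses are not known exactly. Their poses are not given: they have to be found in the camera images.
- slide: Ball-screw slide, bolted down; steel bed 270 x 500 x 20 mm. Origin on the table under mid-rail. y runs along the rails (motor at the +y end, two red home buffers at the -y end), x from its front (push-bar side, nearer the robot) to the hinge side, z up. Fixed parts around the carriage stay under 78 mm above the table but for two thin 103 mm rest posts at x -70, y +-164 mm.
- guard (a joint): Guard angle, rad: 0 down, 1.55 fully open on rubber stops. Clear panes in a yellow frame, two round steel counterweights on tails behind the hinge. Below about 0.85 rad (balance point) it falls shut; beyond it goes on by itself, slowed by a damper, to 1.55 in a few seconds and stays. A level push of 6 to 10 N on the bar lifts it slowly from 0.
- guard_pivot (a point): Middle of the guard's hinge axis: 90 mm behind (+x of the slide) the slide's origin and 90 mm above the table; the axis is parallel to the slide's y. Fixed to the slide; axes as the slide's.
- push_bar (a point): Centre of the yellow push bar at the guard's front: 20 mm round, 300 mm long along the slide's y, turning at 210 mm radius about the hinge. Guard down: 190 mm in front (-x) of the hinge, 90 mm above it (180 above the table), free in front and below, clear front pane 28 mm behind. Brackets at 130 mm either side. Guard open: 86 mm behind the hinge, 192 above it; front pane juts 80 mm robotwards.
- carriage (a joint): Travel of the carriage in m along the slide's -y: 0 = at the motor end, 0.17 = fully home against the red buffers. It runs on rails with about 3 N of drag and stays where it is left.
- block_center (a point): Centre of the blue block screwed on the carriage: 50 (x) x 100 (y) x 30 mm, top 105 mm above the table, axes as the slide's. Its ends are flush with those of the saddle plate below (underside at 60 mm), so each end is a flat face 50 mm from this point along y. Under the guard while that is down.
- gauge_stand: Loose dial gauge on a blue magnetic stand, base 50 x 58 mm, 180 mm high, the dial on an arm reaching 105 mm out to its +y; stands beyond the buffer end of the slide. Origin under the base. Leave alone.
- spare_block: Loose spare rail bearing block, 34 x 64 x 24 mm, steel with green end caps, lying on the table in front of the slide. Origin at the centre of its underside. Leave alone.
- spare_nut: Loose spare ball nut standing on its flange, flange 40 mm across, 42 mm high, steel, on the table in front of the slide. Origin at the centre of its underside. Leave alone.
- screw_bin: Loose blue bin of cap screws, 100 x 140 x 50 mm, beyond the motor end of the slide. Origin at the centre of its underside. Leave alone.

How it is judged:
On the way, in this order (a step that is already met when the one before it is completed fails the run):
1. the guard stands fully open by itself, with the fingers off it (value of joint guard above 1.48 rad and contact force between guard and the fingers below 0.3 N), for 0.3 s.
2. the carriage is fully home against the red buffers (value of joint carriage above 0.165 m and value of joint guard above 1.48 rad), for 0.2 s.
At the end, for the whole second after the job is handed in: The guard rests open on its stops (over 1.48 of 1.55 rad) and still, the carriage is within 5 mm of its home stop (over 0.165 m), and every loose thing stands upright within 20 mm of where it was (all of step 2 and velocity of joint guard between -0.05 and 0.05 rad/s and distance of each of gauge_stand, spare_block, spare_nut, screw_bin from where it was at the start of the episode below 0.02 m and angle between each of gauge_stand, spare_block, spare_nut, screw_bin's own z axis and vertical below 0.15 rad); the robot touches nothing.
It fails at once if a loose thing is lifted, pushed away by more than 20 mm or knocked over (distance of any of gauge_stand, spare_block, spare_nut, screw_bin from where it was at the start of the episode above 0.02 m or angle between any of gauge_stand, spare_block, spare_nut, screw_bin's own z axis and vertical above 0.5 rad).
It fails at once if the push bar is gripped between the fingers (x of the grasp point in the frame of push_bar between -0.01 and 0.01 m and y of the grasp point in the frame of push_bar between -0.15 and 0.15 m and z of the grasp point in the frame of push_bar between -0.01 and 0.01 m).
It fails at once if the blue block is gripped between the fingers (x of the grasp point in the frame of block_center between -0.022 and 0.022 m and y of the grasp point in the frame of block_center between -0.045 and 0.045 m and z of the grasp point in the frame of block_center between -0.04 and 0.027 m).
It also fails if it takes over 51 s, if anything falls off the work surface, if the arm or the gripper's body presses on something with over 40 N, if the wrist force passes 120 N, or if a joint passes its speed limit or range.

## Working session

There is one attempt and no reset: what is moved stays moved. The work goes in short steps, Python scripts to look and compute and a tool call to move; the robot and the scene stay as the last step left them, time stands still between calls to the robot, and variables do not carry over. Pictures are saved under pics/ and viewed, at most 10 in all, crops included, and the job is handed in when it is done.

Besides the shell and the picture viewer there is one more tool, called in YAML: its name, and indented under it one key for each argument. step_arm: Moves the arm, as the interface text tells. Scaled input: -1 to 1 covers 0.5 m each way for a shift and pi/4 rad each way for a turn. Its arguments: {"type":"object","properties":{"targets":{"type":"string"}},"required":["targets"]}

```bash
mkdir -p pics; python3 - <<'E'
from workcell import bot
import cv2,numpy as np
for n in("scene","top"):
    im=bot.camera(n); cv2.imwrite(f"pics/{n}0.png",im[:,:,::-1])
    i=bot.camera_info(n); print(n,{k:(np.round(v,4).tolist()) if not isinstance(v,str) else v for k,v in i.items()})
o=bot.get_obs(); print(o)
E
```

```text
scene {'vertical_fov': 54.4655, 'cx': 277.5911, 'cy': 212.1661, 'pose': [[0.8661, -0.4125, 0.2823, 0.8305], [0.4996, 0.6951, -0.517, -0.5172], [0.017, 0.5888, 0.8081, 1.0043], [0.0, 0.0, 0.0, 1.0]]}
top {'vertical_fov': 52.3814, 'cx': 279.9868, 'cy': 212.3038, 'pose': [[-0.0096, 0.9881, -0.1538, 0.3247], [-0.9999, -0.0081, 0.0101, 0.065], [0.0087, 0.1539, 0.9881, 1.5071], [0.0, 0.0, 0.0, 1.0]]}
{'clock': 0.1, 'joint_pos': array([-1.33900508e+00,  2.41353014e-01,  3.87116484e-03,  1.33521585e+00,
       -1.81512943e-05,  1.57078009e+00]), 'joint_vel': array([-0.00030636, -0.00262751,  0.00061988, -0.00117719,  0.00013332,
        0.00138911]), 'tau': array([-3.34576926e-04, -3.73137760e+01,  2.53009880e+01,  1.08882415e-02,
        1.83520382e-05, -2.77366269e-06]), 'eef_pos': array([ 0.11472516, -0.48607831,  0.23049897]), 'tool_rot': array([ 9.93290227e-01,  1.15644370e-01, -1.18940852e-04, -9.43258955e-04]), 'ft_force': array([-0.06706126, -0.3578596 , -0.32762938]), 'ft_torque': array([0.01344434, 0.01539233, 0.0041865 ]), 'grasp_force': 0.0, 'grip_width': 0.08512166549936476}
```

View pics/scene0.png

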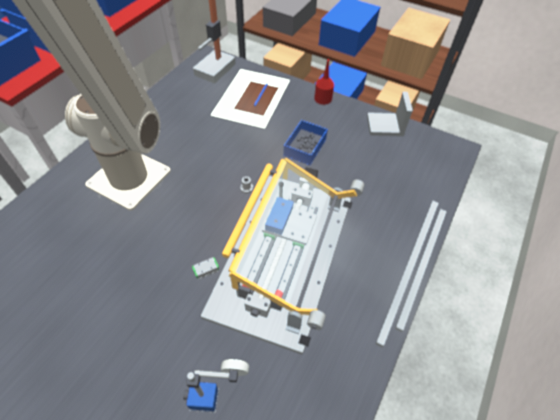

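View pics/top0.png

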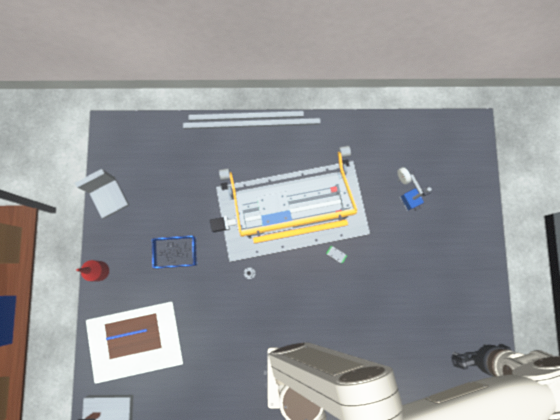

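The scene view shows the guard down over the slide. The push bar is at about (248,210), the blue block at (280,215) and the buffers near (280,295). In the top view the slide spans (217..368, 163..260), and the robot is at the bottom. I'll zoom in next.

```bash
python3 - <<'E'
import cv2,numpy as np
a=cv2.imread("pics/top0.png")[140:290,200:380]; b=cv2.imread("pics/scene0.png")[145:360,190:380]
a=cv2.resize(a,None,fx=2.2,fy=2.2,interpolation=3)
b=cv2.resize(b,None,fx=2.1,fy=2.1,interpolation=3)
c=np.zeros((460,800,3),np.uint8); c[:a.shape[0],:a.shape[1]]=a; c[:b.shape[0],400:400+b.shape[1]]=b[:460]
cv2.imwrite("pics/crop0.png",c)
E
```

```text
(no output)
```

View pics/crop0.png

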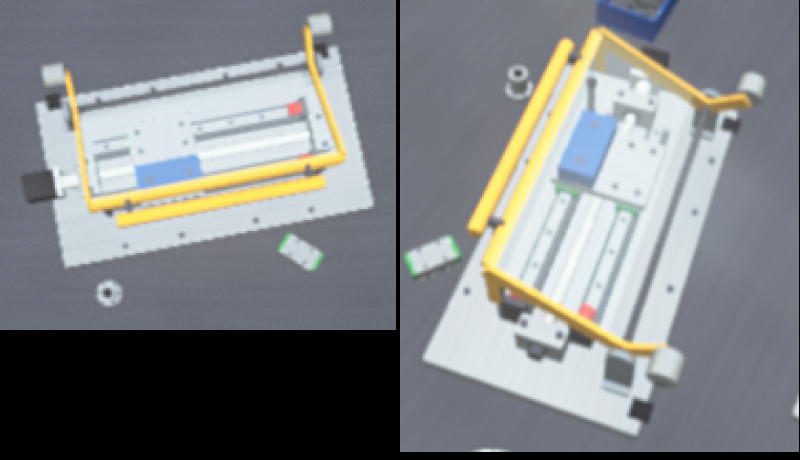

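The zoomed crop shows the push bar standing proud of the frame. Its ends are at top-picture (253,241)-(348,223) and scene (270,165)-(225,254). The block is at the motor end, and the red buffers are at the right of the top view (world -y).

```bash
cat >h.py <<'E'
from workcell import bot
import cv2,numpy as np
def ray(n,p):
    i=bot.camera_info(n); f=210/np.tan(np.radians(i["vertical_fov"])/2); T=np.array(i["pose"])
    d=T[:3,:3]@np.array([(p[0]-i["cx"])/f,-(p[1]-i["cy"])/f,-1]); return T[:3,3],d
def plane(n,p,z): o,d=ray(n,p); return o+d*(z-o[2])/d[2]
def tri(p,q):
    a,u=ray("top",p); b,v=ray("scene",q)
    s,t=np.linalg.lstsq(np.c_[u,-v],b-a,rcond=None)[0]
    return (a+s*u+b+t*v)/2, np.linalg.norm(a+s*u-b-t*v)
def mask(im,lo,hi): return cv2.inRange(cv2.cvtColor(im,cv2.COLOR_RGB2HSV),lo,hi)
E
python3 - <<'E'
from h import *
np.set_printoptions(precision=4,suppress=True)
C=np.array([plane("top",p,.02)[:2] for p in[(216.8,185.5),(353.6,161.4),(369.1,233.2),(230,260.9)]])
print("bed",C, np.linalg.norm(C-np.roll(C,-1,0),axis=1),C.mean(0))
print("scene corners",plane("scene",(201.4,316.4),.02),plane("scene",(302.9,351.7),.02))
e=[]
for p,q in(((253.2,240.9),(269.5,164.5)),((348.2,222.7),(224.8,254))):
    print("bar",tri(p,q),plane("top",p,.18),plane("scene",q,.18)); e.append(plane("top",p,.18))
d=e[0]-e[1]; print(np.linalg.norm(d),np.arctan2(-d[0],d[1]))
for c in (C[0]-C[1],C[3]-C[2]): print("yaw",np.arctan2(-c[0],c[1]))
for n in("top","scene"):
    im=cv2.cvtColor(cv2.imread(f"pics/{n}0.png"),cv2.COLOR_BGR2RGB)
    for nm,lo,hi in(("blue",(105,110,60),(125,255,255)),("yel",(15,150,120),(30,255,255)),("green",(45,60,60),(85,255,255)),("red",(172,120,100),(180,255,255))):
        k,l,s,c=cv2.connectedComponentsWithStats(mask(im,lo,hi))
        for i in range(1,k):
            if s[i,4]>12: print(n,nm,s[i],c[i],plane(n,c[i],.1 if nm=="blue" else 0.02))
E
```

```text
bed [[ 0.6544  0.2735]
 [ 0.7393 -0.2168]
 [ 0.4795 -0.2619]
 [ 0.3874  0.2243]] [0.4976 0.2637 0.4948 0.2715] [0.5652 0.0048]
scene corners [ 0.4838 -0.2652  0.02  ] [ 0.745  -0.2143  0.02  ]
bar (array([0.4428, 0.1363, 0.1816]), np.float64(0.0025451293075932765)) [0.4419 0.1356 0.18  ] [0.443  0.1384 0.18  ]
bar (array([ 0.4975, -0.16  ,  0.1851]), np.float64(0.0044237521452705495)) [ 0.4965 -0.1624  0.18  ] [ 0.4971 -0.1564  0.18  ]
0.3029304186761566 0.1812076219864173
yaw 0.17140015828455527
yaw 0.18716096579398037
top blue [402 188  22  21 260] [411.7962 198.9192] [ 0.5856 -0.3929  0.1   ]
top blue [263 214  14  11  27] [267.2222 217.5185] [0.5265 0.0932 0.1   ]
top blue [152 235  44  34 370] [171.9514 251.1946] [0.4175 0.4063 0.1   ]
top blue [  0 296  15  50 640] [  6.2219 318.8094] [0.2067 0.9281 0.1   ]
top blue [107 329  40  11  84] [126.4762 333.9762] [0.1557 0.5431 0.1   ]
top yel [339 153  17  63 114] [345.6404 187.6667] [ 0.6431 -0.185   0.02  ]
top yel [230 174   3  10  13] [231.3077 178.3077] [0.6803 0.2222 0.02  ]
top yel [233 188   2  10  13] [233.6923 191.9231] [0
[... 863 characters left out ...]
 0.1   ]
scene blue [186 382  31  29 659] [202.5463 396.7709] [ 0.6165 -0.4243  0.1   ]
scene yel [342 191  13   3  20] [349.1 192.1] [0.6392 0.2928 0.02  ]
scene yel [232 215  16  32  33] [239.303  230.9394] [ 0.4251 -0.0018  0.02  ]
scene yel [223 250   8   6  18] [226.7222 253.3333] [ 0.4358 -0.0819  0.02  ]
scene yel [231 273  79  39 109] [271.0734 294.8257] [ 0.6049 -0.1265  0.02  ]
scene green [213 257   6  11  28] [215.8214 262.1429] [ 0.4258 -0.12    0.02  ]
scene green [192 266   6  11  28] [194.2143 271.    ] [ 0.3915 -0.1716  0.02  ]
scene red [105   0  33  18  50] [122.26   9.2 ] [-0.7115  0.7518  0.02  ]
scene red [  0  47  51  40 104] [27.8365 65.3942] [-0.7283  0.2311  0.02  ]
```

Measured: slide yaw is about 0.18 rad and the origin is about (0.567, 0.005). The bar centre is about (0.469, -0.013, 0.18) and 303 mm long, which matches the sizes given. First move: shut the fingers and go in front of the bar.

step_arm:
  targets: "-1 0.51 0.91 -0.14 0 0 -0.066; -1 0.51 0.91 -0.14 0 0 -0.066; -1 0.51 0.91 -0.14 0 0 -0.066; -1 0.51 0.91 -0.14 0 0 -0.066; -1 0.51 0.91 -0.14 0 0 -0.066; -1 0.51 0.91 -0.14 0 0 -0.066; -1 0.51 0.91 -0.14 0 0 -0.066; -1 0.51 0.91 -0.14 0 0 -0.066; -1 0.51 0.91 -0.14 0 0 -0.066; -1 0.51 0.91 -0.14 0 0 -0.066"

```text
clock: 0.93
eef_pos: [0.3169, -0.1245, 0.1756]
tool_rot: [0.996, 0.09, 0.0, 0.0]
ft_force: [0.9, -0.8, 0.2]
grip_width: -0.0
grasp_force: 0.0
```

step_arm:
  targets: "-1 0.108 0.187 -0.031 0 0 0; -1 0.108 0.187 -0.031 0 0 0; -1 0.108 0.187 -0.031 0 0 0; -1 0.108 0.187 -0.031 0 0 0; -1 0.108 0.187 -0.031 0 0 0"

```text
clock: 1.35
eef_pos: [0.3706, -0.0317, 0.1598]
tool_rot: [0.996, 0.092, -0.001, 0.0]
ft_force: [-0.1, 0.1, 0.6]
grip_width: 0.0002
grasp_force: 0.0
```

```bash
python3 - <<'E'
from h import *
from numpy import *
set_printoptions(precision=4,suppress=True)
print(bot.get_obs()["eef_pos"],bot.get_obs()["ft_force"],bot.get_obs()["tool_rot"])
a=.18; xs=array([cos(a),sin(a)]); H=array([.567,.0046])+.09*xs
for t in(0,.1,.2,.3,.4,.5,.6,.7,.8,.9,1.,1.05):
    g=.4424+t; p=H+(-.21*cos(g)-.021)*xs; print(t,p,.09+.21*sin(g)-.02)
for n in("scene","top"): cv2.imwrite(f"pics/{n}1.png",bot.camera(n)[:,:,::-1])
a=cv2.imread("pics/top1.png")[140:320,200:380]; b=cv2.imread("pics/scene1.png")[125:325,150:350]
cv2.imwrite("pics/crop1.png",hstack([cv2.resize(a,(400,400)),cv2.resize(b,(400,400))]))
E
```

```text
[ 0.3706 -0.0317  0.1598] [-0.092   0.1151  0.5822] [ 0.9958  0.0918 -0.0009  0.    ]
0 [ 0.4482 -0.017 ] 0.15990302445630303
0.1 [ 0.4579 -0.0152] 0.17840053205826897
0.2 [ 0.4695 -0.0131] 0.19581493737636058
0.3 [ 0.4826 -0.0107] 0.21197224142907645
0.4 [ 0.4974 -0.0081] 0.22671100577521658
0.5 [ 0.5134 -0.0051] 0.23988396555342203
0.6 [ 0.5307 -0.002 ] 0.2513595009039905
0.7 [0.5491 0.0013] 0.2610229520710069
0.8 [0.5682 0.0048] 0.2687777650447226
0.9 [0.5881 0.0084] 0.27454645629730456
1.0 [0.6084 0.0121] 0.2782713869726328
1.05 [0.6187 0.014 ] 0.27935500212132824
```

View pics/crop1.png

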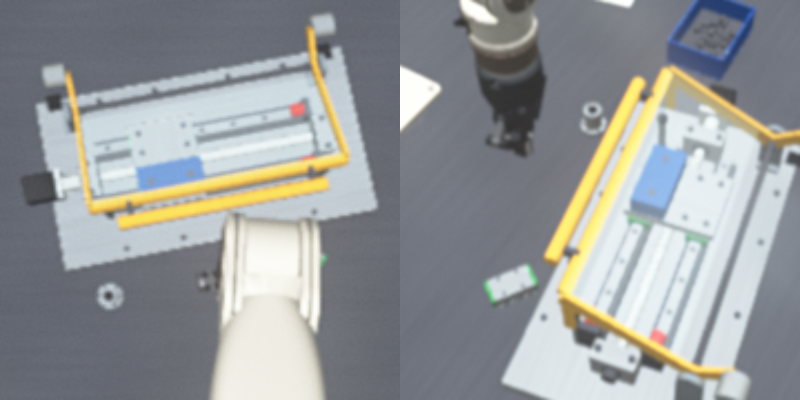

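The left crop shows the wrist over the front of the bar's middle. The right crop shows the fingertips at about (512,150), about 100 mm in front of the bar, with the spares clear. Next: approach and a slow first push along the arc.

step_arm:
  targets: "-1 0.05 0.01 0 0 0 0; -1 0.1 0.02 0 0 0 0; -1 0.125 0.024 0 0 0 0; -1 0.14 0.027 0 0 0 0; -1 0.155 0.029 0 0 0 0; -1 0.16 0.03 0.01 0 0 0; -1 0.165 0.031 0.019 0 0 0; -1 0.17 0.032 0.028 0 0 0; -1 0.175 0.033 0.037 0 0 0; -1 0.18 0.034 0.046 0 0 0"

```text
clock: 2.28
eef_pos: [0.4584, -0.0167, 0.1833]
tool_rot: [0.996, 0.089, -0.002, 0.001]
ft_force: [-5.5, -2.8, 0.2]
grip_width: -0.0002
grasp_force: 3.1
```

step_arm:
  targets: "-1 0.007 0.001 0.01 0 0 0; -1 0.018 0.003 0.026 0 0 0; -1 0.031 0.006 0.042 0 0 0; -1 0.044 0.008 0.058 0 0 0; -1 0.059 0.01 0.073 0 0 0; -1 0.074 0.013 0.087 0 0 0; -1 0.09 0.016 0.101 0 0 0; -1 0.106 0.019 0.114 0 0 0; -1 0.123 0.022 0.126 0 0 0; -1 0.14 0.025 0.137 0 0 0"

```text
clock: 3.12
eef_pos: [0.5293, -0.0036, 0.2544]
tool_rot: [0.996, 0.09, -0.0, 0.0]
ft_force: [-5.1, -0.7, 5.0]
grip_width: -0.0001
grasp_force: 2.6
```

```bash
python3 - <<'E'
from h import *
o=bot.get_obs(); print(o["eef_pos"],o["ft_force"])
c=[bot.camera(n)[:,:,::-1] for n in("top","scene")]
cv2.imwrite("pics/crop2.png",np.hstack([cv2.resize(c[0][140:320,200:380],(400,400)),cv2.resize(c[1][125:325,170:370],(400,400))]))
E
```

```text
[ 0.52928879 -0.00356777  0.25435929] [-5.10282113 -0.72466261  4.99902876]
```

View pics/crop2.png

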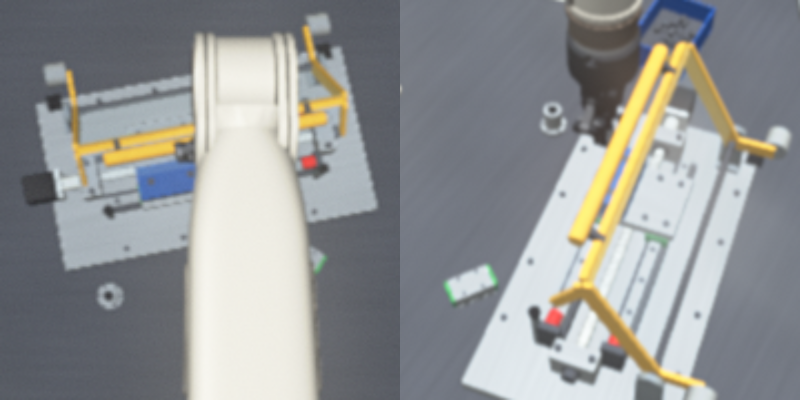

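The guard is rising as intended: both views show the bar up and the fingers behind it at the middle. Carry on past the balance point.

step_arm:
  targets: "-1 0.018 0.003 0.01 0 0 0; -1 0.037 0.007 0.019 0 0 0; -1 0.056 0.01 0.027 0 0 0; -1 0.075 0.014 0.035 0 0 0; -1 0.09 0.017 0.04 0 0 0; -1 0.105 0.019 0.044 0 0 0; -1 0.12 0.022 0.047 0 0 0; -1 0.135 0.025 0.05 0 0 0; -1 0.15 0.027 0.053 0 0 0; -1 0.156 0.028 0.054 0 0 0"

```text
clock: 4.05
eef_pos: [0.6096, 0.0109, 0.2791]
tool_rot: [0.996, 0.09, 0.001, -0.0]
ft_force: [-0.4, 0.0, 1.0]
grip_width: 0.0002
grasp_force: 0.0
```

step_arm:
  targets: "-1 -0.01 -0.002 0.06 0 0 0; -1 -0.04 -0.008 0.12 0 0 0; -1 -0.1 -0.02 0.16 0 0 0; -1 -0.16 -0.03 0.16 0 0 0; -1 -0.22 -0.04 0.16 0 0 0; -1 -0.28 -0.05 0.16 0 0 0; -1 -0.34 -0.06 0.16 0 0 0; -1 -0.36 -0.06 0.16 0 0 0; -1 -0.36 -0.06 0.16 0 0 0; -1 -0.36 -0.06 0.16 0 0 0"

```text
clock: 4.88
eef_pos: [0.429, -0.0193, 0.3595]
tool_rot: [0.996, 0.09, 0.001, 0.0]
ft_force: [1.4, -0.2, -0.1]
grip_width: 0.0002
grasp_force: 0.0
```

step_arm:
  targets: "-1 0 0 0 0 0 0; -1 0 0 0 0 0 0; -1 0 0 0 0 0 0; -1 0 0 0 0 0 0; -1 0 0 0 0 0 0; -1 0 0 0 0 0 0; -1 0 0 0 0 0 0; -1 0 0 0 0 0 0; -1 0 0 0 0 0 0; -1 0 0 0 0 0 0"

```text
clock: 5.72
eef_pos: [0.4288, -0.0194, 0.3589]
tool_rot: [0.996, 0.09, 0.0, 0.0]
ft_force: [-1.4, -0.6, -0.7]
grip_width: 0.0001
grasp_force: 0.0
```

step_arm:
  targets: "-1 0 0 0 0 0 0; -1 0 0 0 0 0 0; -1 0 0 0 0 0 0; -1 0 0 0 0 0 0; -1 0 0 0 0 0 0; -1 0 0 0 0 0 0; -1 0 0 0 0 0 0; -1 0 0 0 0 0 0; -1 0 0 0 0 0 0; -1 0 0 0 0 0 0"

```text
clock: 6.55
eef_pos: [0.4288, -0.0194, 0.3589]
tool_rot: [0.996, 0.09, -0.0, -0.0]
ft_force: [-0.0, -0.4, 0.2]
grip_width: 0.0001
grasp_force: 0.0
```

```bash
python3 - <<'E'
from h import *
o=bot.get_obs(); print(o["clock"],o["eef_pos"],o["ft_force"])
c=[bot.camera(n)[:,:,::-1] for n in("top","scene")]
for n,i in zip(("top","scene"),c): cv2.imwrite(f"pics/{n}3.png",i)
cv2.imwrite("pics/crop3.png",np.hstack([cv2.resize(c[0][140:320,200:380],(400,400)),cv2.resize(c[1][125:325,170:370],(400,400))]))
E
```

```text
6.55 [ 0.42875508 -0.01936277  0.35885525] [-0.02794892 -0.36994698  0.19465708]
```

View pics/crop3.png

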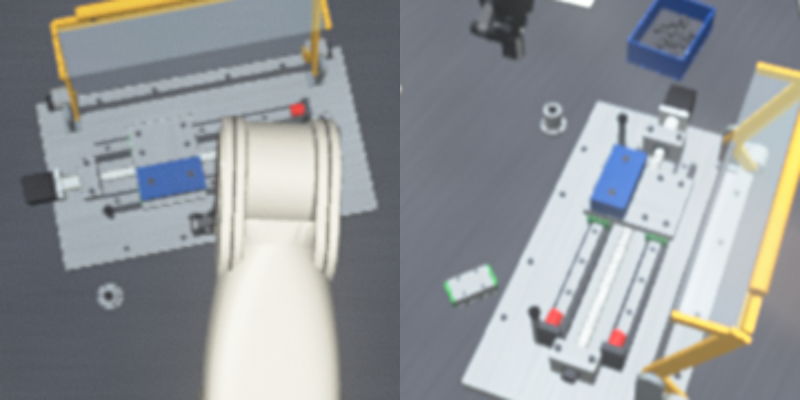

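The guard stands open in both views and the block is uncovered, at top-crop (137..207, 157..201) and scene-crop (592..646, 147..218). Next I measure the block's top face.

```bash
python3 - <<'E'
from h import *
np.set_printoptions(precision=4,suppress=True)
a=.18; xs=np.array([np.cos(a),np.sin(a)]); ys=np.array([-xs[1],xs[0]]); O=np.array([.567,.0046])
T=[(136,166),(203,157),(207,190),(139,201)]; S=[(621,147),(647,157),(619,205),(592,196)]
def rep(n,P):
    P=np.array(P); w=np.array([plane(n,p,.105)[:2] for p in P]); s=(w-O)@np.c_[xs,ys]; print(n,s.tolist(),s.mean(0))
rep("top",[(x/2.2222+200,y/2.2222+140) for x,y in T]); rep("scene",[((x-400)/2+170,y/2+125) for x,y in S])
for n,lo in(("top",(105,110,60)),("scene",(105,110,60))):
    im=cv2.cvtColor(cv2.imread(f"pics/{n}3.png"),cv2.COLOR_BGR2RGB); k,l,s,c=cv2.connectedComponentsWithStats(mask(im,lo,(125,255,255)))
    for i in range(1,k):
        w=(plane(n,c[i],.105)[:2]-O)@np.c_[xs,ys]
        if s[i,4]>50 and abs(w[0])<.1 and abs(w[1])<.2: print(n,s[i],w)
print("post,world", O-.07*xs+.164*ys)
E
```

```text
top [[-0.011672588307349333, 0.1123609479304304], [-0.017038070460607124, 0.011400330586564497], [-0.06697750601674671, 0.015123314142982324], [-0.06419556487655532, 0.11754011100890054]] [-0.04    0.0641]
scene [[-0.048618421559374764, 0.10914894013024486], [-0.008982075326286655, 0.1051513875156991], [-0.018632184954156684, 0.0161290648050635], [-0.057333867767746655, 0.017249220221563263]] [-0.0334  0.0619]
top [262 211  30  19 405] [-0.0381  0.0663]
scene [266 198  27  32 509] [-0.0345  0.0598]
post,world [0.4688 0.1534]
```

step_arm:
  targets: "-1 0.143 0.312 -0.2 0 0 0; -1 0.143 0.312 -0.25 0 0 0; -1 0.143 0.312 -0.3 0 0 0; -1 0.143 0.312 -0.36 0 0 0; -1 0.143 0.312 -0.36 0 0 0; -1 0.143 0.312 -0.36 0 0 0; -1 0.143 0.312 -0.36 0 0 0; -1 0.143 0.312 -0.36 0 0 0; -1 0.143 0.312 -0.36 0 0 0; -1 0.143 0.312 -0.36 0 0 0"

```text
clock: 7.48
eef_pos: [0.5059, 0.1142, 0.1811]
tool_rot: [0.994, 0.106, 0.001, -0.009]
ft_force: [0.5, -0.6, 0.9]
grip_width: -0.0
grasp_force: 0.0
```

```bash
python3 - <<'E'
from h import *
o=bot.get_obs(); print(o["clock"],o["eef_pos"],o["ft_force"])
c=[bot.camera(n)[:,:,::-1] for n in("top","scene")]
cv2.imwrite("pics/crop4.png",np.hstack([cv2.resize(c[0][140:320,200:380],(400,400)),cv2.resize(c[1][125:325,170:370],(400,400))]))
E
```

```text
7.4833 [0.50592698 0.11415181 0.18114277] [ 0.50040255 -0.56395009  0.85644671]
```

View pics/crop4.png

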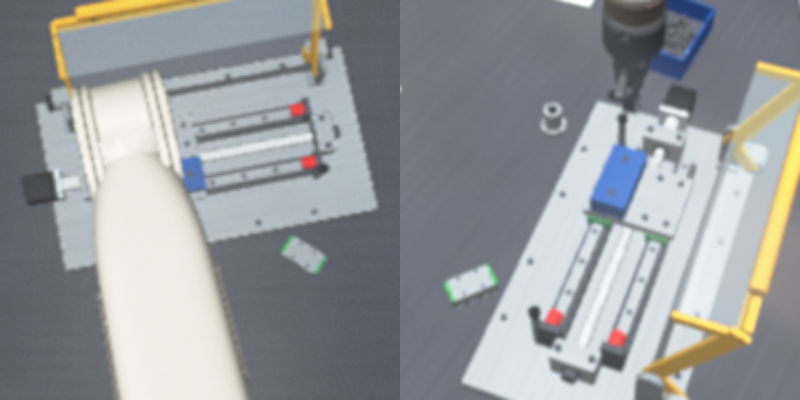

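The wrist is over the motor end with nothing touched, but it has not quite arrived. I'll trim sideways before descending.

step_arm:
  targets: "-1 -0.011 0.045 0 0 0 -0.04; -1 -0.011 0.045 0 0 0 -0.04; -1 -0.011 0.045 0 0 0 -0.04; -1 -0.011 0.045 0 0 0 -0.04; -1 -0.011 0.045 0 0 0 -0.04"

```text
clock: 8.0
eef_pos: [0.5036, 0.1176, 0.1791]
tool_rot: [0.994, 0.105, -0.002, -0.017]
ft_force: [-0.1, -0.1, -0.7]
grip_width: 0.0004
grasp_force: 0.0
```

```bash
python3 - <<'E'
from h import *
o=bot.get_obs(); print(np.round(o["joint_pos"],3),o["tool_rot"],o["ft_force"])
E
```

```text
[ 0.209  0.303 -0.05   1.218  0.034  3.141] [ 0.99433309  0.10493489 -0.00189068 -0.01693529] [-0.0940744  -0.12049655 -0.69803347]
```

Joint 6 is at its limit. I'll turn the tool a quarter turn the other way, so the block gets pushed with the flat pad sides.

step_arm:
  targets: "-1 0 0 0 0 0 0.2; -1 0 0 0 0 0 0.4; -1 0 0 0 0 0 0.6; -1 0 0 0 0 0 0.8; -1 0 0 0 0 0 1; -1 0 0 0 0 0 1; -1 0 0 0 0 0 1; -1 0 0 0 0 0 1"

```text
clock: 8.67
eef_pos: [0.5036, 0.1177, 0.1787]
tool_rot: [0.878, 0.478, -0.009, -0.015]
ft_force: [0.3, 0.6, 0.1]
grip_width: 0.0002
grasp_force: 0.0
```

```bash
cat >t.py <<'E'
from h import *
from scipy.spatial.transform import Rotation as R
import sys
def go(sx,sy,z):
    a=.18; xs=np.array([np.cos(a),np.sin(a)]); ys=np.array([-xs[1],xs[0]]); O=np.array([.567,.0046])
    o=bot.get_obs(); y=a+np.pi/2; want=R.from_euler("z",y)*R.from_euler("x",np.pi)
    d=(want*R.from_quat(o["tool_rot"]).inv()).as_rotvec()
    print(np.round(o["joint_pos"],2),o["eef_pos"],"slide",(o["eef_pos"][:2]-O)@np.c_[xs,ys],"F",np.array([*xs,0])@o["ft_force"],np.array([*ys,0])@o["ft_force"],o["clock"])
    print("shift",np.round((np.r_[O+sx*xs+sy*ys,z]-o["eef_pos"])/.5,3),"turn",np.round(d/(np.pi/4),3))
go(*map(float,sys.argv[1:]))
E
python3 t.py -.042 .140 .17
```

```text
[ 0.22  0.32 -0.02  1.25  0.02  2.36] [0.50360417 0.11769498 0.17874166] slide [-0.04212425  0.12261751] F 0.422715493153013 0.4863351670993623 8.6667
shift [-0.006  0.034 -0.017] turn [-0.008 -0.044  0.96 ]
```

step_arm:
  targets: "-1 -0.006 0.034 -0.017 -0.008 -0.04 0.2; -1 -0.006 0.034 -0.017 -0.008 -0.044 0.4; -1 -0.006 0.034 -0.017 -0.008 -0.044 0.6; -1 -0.006 0.034 -0.017 -0.008 -0.044 0.8; -1 -0.006 0.034 -0.017 -0.008 -0.044 0.96; -1 -0.006 0.034 -0.017 -0.008 -0.044 0.96; -1 -0.006 0.034 -0.017 -0.008 -0.044 0.96; -1 -0.006 0.034 -0.017 -0.008 -0.044 0.96; -1 -0.006 0.034 -0.017 -0.008 -0.044 0.96"

```text
clock: 9.42
eef_pos: [0.5006, 0.1346, 0.1703]
tool_rot: [0.642, 0.767, 0.0, -0.0]
ft_force: [0.6, -0.2, 0.4]
grip_width: 0.0001
grasp_force: 0.0
```

```bash
python3 t.py -.042 .140 .087
```

```text
[ 0.26  0.31 -0.06  1.2   0.    1.66] [0.50058673 0.13459033 0.17032813] slide [-0.04206816  0.13978011] F 0.5434652662219728 -0.3374125116402634 9.4167
shift [ 0.     0.    -0.167] turn [-0.     0.     0.005]
```

step_arm:
  targets: "-1 0 0 -0.05 0 0 0; -1 0 0 -0.1 0 0 0; -1 0 0 -0.14 0 0 0; -1 0 0 -0.155 0 0 0; -1 0 0 -0.167 0 0 0; -1 0 0 -0.167 0 0 0"

```text
clock: 9.92
eef_pos: [0.5002, 0.1345, 0.0862]
tool_rot: [0.641, 0.767, -0.001, -0.0]
ft_force: [0.3, -0.1, -0.1]
grip_width: 0.0003
grasp_force: 0.0
```

```bash
python3 t.py -.042 .040 .087
```

```text
[ 0.26  0.39 -0.19  1.    0.    1.66] [0.50017659 0.13450015 0.08616334] slide [-0.04248783  0.13976481] F 0.31743505572264835 -0.1607100126368451 9.9167
shift [ 0.037 -0.196  0.002] turn [ 0.    -0.002  0.002]
```

Clear of everything at pushing height. Now push slowly along -y of the slide, 10 mm per row.

step_arm:
  targets: "-1 0.003 -0.015 0.002 0 0 0; -1 0.006 -0.03 0.002 0 0 0; -1 0.009 -0.045 0.002 0 0 0; -1 0.012 -0.06 0.002 0 0 0; -1 0.015 -0.08 0.002 0 0 0; -1 0.019 -0.1 0.002 0 0 0; -1 0.023 -0.12 0.002 0 0 0; -1 0.027 -0.14 0.002 0 0 0; -1 0.031 -0.165 0.002 0 0 0; -1 0.036 -0.19 0.002 0 0 0"

```text
clock: 10.75
eef_pos: [0.5194, 0.0388, 0.0883]
tool_rot: [0.641, 0.768, 0.001, 0.0]
ft_force: [2.0, 4.8, 3.5]
grip_width: 0.0002
grasp_force: 2.2
```

```bash
python3 t.py -.042 -.02 .087
```

```text
[ 0.07  0.39 -0.18  1.    0.    1.47] [0.51944953 0.03877566 0.08829689] slide [-0.04066377  0.04213645] F 2.8372821870645155 4.3425679644081665 10.75
shift [ 0.02  -0.123 -0.003] turn [-0.001  0.002  0.001]
```

step_arm:
  targets: "-1 0.003 -0.018 0 0 0 0; -1 0.006 -0.036 0 0 0 0; -1 0.009 -0.054 0 0 0 0; -1 0.012 -0.072 0 0 0 0; -1 0.014 -0.084 0 0 0 0; -1 0.016 -0.094 0 0 0 0; -1 0.017 -0.102 0 0 0 0; -1 0.018 -0.11 0 0 0 0"

```text
clock: 11.42
eef_pos: [0.5275, -0.0156, 0.0876]
tool_rot: [0.641, 0.768, 0.0, -0.0]
ft_force: [2.4, 3.1, -0.1]
grip_width: 0.0
grasp_force: 1.6
```

```bash
python3 t.py -.042 -.04 .087; python3 - <<'E'
from h import *
c=[bot.camera(n)[:,:,::-1] for n in("top","scene")]
cv2.imwrite("pics/crop5.png",np.hstack([cv2.resize(c[0][140:320,200:380],(400,400)),cv2.resize(c[1][125:325,170:370],(400,400))]))
E
```

```text
[-0.03  0.4  -0.16  1.01  0.    1.36] [ 0.52752941 -0.01561588  0.087631  ] slide [-0.04245213 -0.01282286] F 2.944570818775432 2.6284949813534366 11.4167
shift [ 0.011 -0.053 -0.001] turn [-0.001 -0.     0.001]
```

View pics/crop5.png

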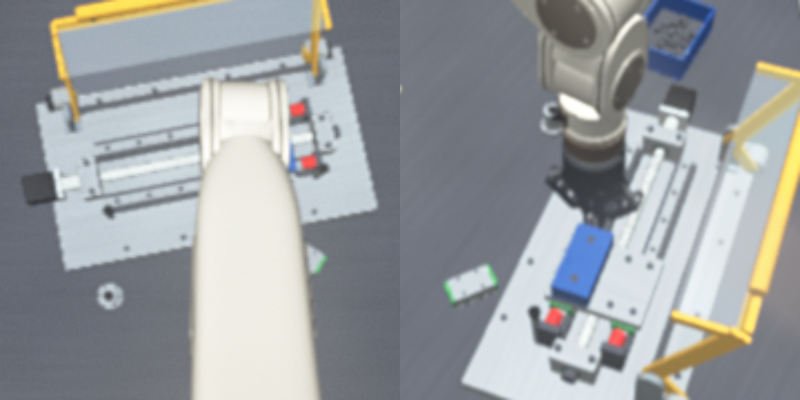

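The carriage is nearly home: in the right crop its front end is just short of the red buffers at (553,318) and (618,338). I'll creep on.

step_arm:
  targets: "-1 0.0015 -0.008 0 0 0 0; -1 0.003 -0.016 0 0 0 0; -1 0.0045 -0.024 0 0 0 0; -1 0.006 -0.032 0 0 0 0; -1 0.006 -0.032 0 0 0 0"

```text
clock: 11.93
eef_pos: [0.5294, -0.0304, 0.0875]
tool_rot: [0.641, 0.768, 0.001, -0.002]
ft_force: [-3.3, 7.7, 1.8]
grip_width: -0.0004
grasp_force: 3.4
```

step_arm:
  targets: "-1 0.001 -0.006 0 0 0 0; -1 0.002 -0.012 0 0 0 0; -1 0.002 -0.012 0 0 0 0; -1 0.002 -0.012 0 0 0 0"

```text
clock: 12.27
eef_pos: [0.5293, -0.0305, 0.0876]
tool_rot: [0.639, 0.769, 0.004, -0.006]
ft_force: [-4.8, 21.0, 4.6]
grip_width: 0.0004
grasp_force: 11.2
```

The stop is firm: 21 N and no motion. Back off, lift, and withdraw.

step_arm:
  targets: "-1 -0.008 0.045 0 0 0 0; -1 -0.016 0.09 0 0 0 0; -1 -0.016 0.09 0.06 0 0 0; -1 -0.016 0.09 0.14 0 0 0; -1 -0.016 0.09 0.22 0 0 0; -1 -0.08 0.09 0.26 0 0 0; -1 -0.16 0.09 0.26 0 0 0; -1 -0.24 0.09 0.26 0 0 0; -1 -0.32 0.09 0.26 0 0 0; -1 -0.36 0.09 0.26 0 0 0"

```text
clock: 13.1
eef_pos: [0.3475, 0.0065, 0.2177]
tool_rot: [0.641, 0.767, -0.001, 0.0]
ft_force: [-0.9, 0.1, 0.2]
grip_width: 0.0
grasp_force: 0.0
```

step_arm:
  targets: "-1 0 0.08 0 0 0 0; -1 0 0.16 0 0 0 0; -1 0 0.24 0 0 0 0; -1 0 0.32 0 0 0 0; -1 0 0.32 0 0 0 0; -1 0 0.32 0 0 0 0; -1 0 0.32 0 0 0 0"

```text
clock: 13.68
eef_pos: [0.3517, 0.167, 0.2178]
tool_rot: [0.641, 0.768, -0.0, 0.001]
ft_force: [-0.6, 0.1, 0.2]
grip_width: 0.0002
grasp_force: 0.0
```

```bash
python3 t.py 0 0 .2; python3 - <<'E'
from h import *
c=[bot.camera(n)[:,:,::-1] for n in("top","scene")]
cv2.imwrite("pics/crop6.png",np.hstack([cv2.resize(c[0][140:320,200:430],(400,313)),cv2.resize(c[1][195:352,170:370],(400,313))]))
a=.18; xs=np.array([np.cos(a),np.sin(a)]); ys=np.array([-xs[1],xs[0]]); O=np.array([.567,.0046])
for n,im in zip(("top","scene"),c):
    k,l,s,q=cv2.connectedComponentsWithStats(mask(np.ascontiguousarray(im[:,:,::-1]),(105,110,60),(125,255,255)))
    for i in range(1,k):
        w=(plane(n,q[i],.105)[:2]-O)@np.c_[xs,ys]
        if s[i,4]>150: print(n,s[i],w)
E
```

```text
[ 0.44  0.03 -0.28  1.26 -0.    1.84] [0.35169362 0.16697144 0.21778565] slide [-0.18275854  0.19829432] F -0.5877212196439556 0.23983268169054256 13.6833
shift [ 0.431 -0.325 -0.036] turn [0.002 0.001 0.   ]
top [402 188  22  21 264] [-0.05348743 -0.39264232]
top [306 202  31  19 412] [-0.03716467 -0.08590916]
top [152 235  44  34 316] [-0.06832997  0.42848354]
top [  0 296  16  50 648] [-0.18890831  0.96975836]
scene [   0    0   67   84 3741] [-1.25675844  0.53619885]
scene [ 319    0   61   56 2394] [-0.08714883  1.0569722 ]
scene [329  61  38  37 945] [-0.00689484  0.70446847]
scene [284 120  44  44 746] [-0.0515284   0.34732554]
scene [244 242  30  38 668] [-0.03357048 -0.09557118]
scene [186 382  31  29 656] [-0.02701647 -0.43155575]
```

View pics/crop6.png

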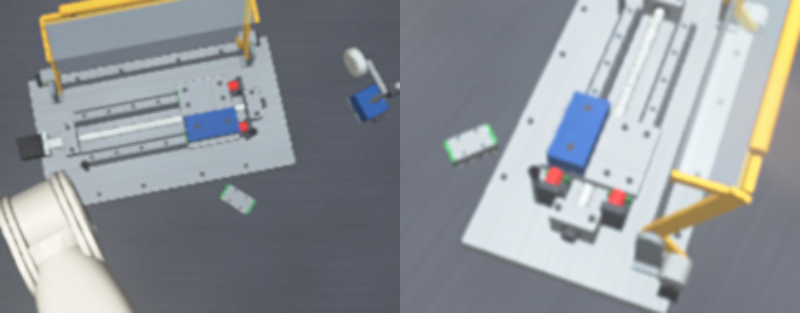

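The saddle is seated against both red buffers, with the block centre at y of about -0.09 m. The guard is open, the visible loose parts are unmoved, and the arm is clear with no contact force.

```bash
python3 -c "
from workcell import bot
print(bot.job_done())"
```

```text
the job is handed in; nothing more can be done
None
```

I handed the job in at about 13.7 s on the robot's clock; the hand-in returned no verdict. The guard stands open by itself, the carriage came to a firm stop against the red buffers, the loose parts I could see in the final pictures hadn't moved, and the arm is clear.

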